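# Wedge the rocking gauge stand

## Task

The blue dial-gauge stand rocks because its corner foot with the red cap has lost its rubber pad. Push the orange wedge along the bench with the fingertips, never lifting it, thin edge first under that foot until the stand is level and no longer rocks, and leave it there. Do not touch the stand itself and do not disturb the things around it.

Things in the scene. Friction and masses are not known exactly. Their poses are not given: they have to be found in the camera images.
- wedge: Loose orange plastic levelling wedge, about 0.16 kg, lying flat; 90 mm long (its x), 50 mm wide (its y). Origin: centre of its underside. +x points to the thin edge, almost sharp, at x = +45 mm. From there the ramp rises evenly (about 10 degrees) to 15 mm at x = -37 mm; the thick end is closed by an upstand. It grips by friction and stays where it is left.
- wedge_push (a point): Middle of the face to push on: the flat outer face of the upstand at the wedge's thick end, 45 mm behind the wedge's origin, 12 mm above the bench. The upstand is 50 mm wide, 30 mm high and 8 mm thick.
- gauge_stand: Dial-gauge stand: blue plate 190 x 130 mm, top 50 mm above the bench, 30 mm free below, column and dial to 270 mm. Four corner ears with feet, 220 x 160 mm apart. It only rocks, never slides. Origin: on the bench under the short foot; its middle is at x +110, y -80 mm, next feet at x +220 and at y -160 mm. The wedge starts on its open -x side and goes in heading along +x, up to 40 degrees either way.
- short_foot (a point): Lowest point of the short foot, a bare bolt with a ball end of 14 mm radius, under the corner ear with the red cap on top (ear radius 16 mm, 34 to 48 mm above the bench). It rests on the bench while the stand leans on it and is 8 mm above the bench when the stand is level.
- rock (a joint): Rocking of the stand, rad: 0 = level, firm on its three good feet (hard stop); 0.062 = leaning on the short foot (its weight puts about 2 N there). Level once that foot is about 42 mm in from the wedge's thin edge. Sliding the wedge alone takes 1 to 2 N, pushing it while the foot climbs 3 to 7 N with a brief knock of up to 16 N at first contact; once level it jams and the push rises steeply.
- can: Bystander: white drinks can, 58 mm across, 135 mm high, standing. Origin: centre of its underside.
- jar: Bystander: brass-coloured jar with a steel lid, 54 mm across, 75 mm high, standing. Origin: centre of its underside.
- bracket: Bystander: steel angle bracket, 60 x 50 mm, 50 mm high. Origin: centre of its underside.
Mind the look-alikes: they are no part of the job. There is more than one size of the wedge; the one meant has the size given above.

How it is judged (in metres and radians):
At the end, for the whole second after the job is handed in: The stand is level within 0.008 rad (1 mm at the short foot), carried there by the wedge: the short foot presses on the wedge's ramp with at least 0.5 N and within 22 mm of its centre line, the wedge lies flat on the bench, and both are at rest (value of joint rock below 0.008 rad and contact force between wedge and gauge_stand above 0.5 N and y of short_foot in the frame of wedge between -0.022 and 0.022 m and height (world z) of wedge below 0.005 m and angle between wedge's own z axis and vertical below 0.06 rad and linear speed of wedge below 0.01 m/s and velocity of joint rock between -0.02 and 0.02 rad/s); the robot touches nothing.
It fails at once if the wedge is lifted off the bench or tipped (height (world z) of wedge above 0.012 m or angle between wedge's own z axis and vertical above 0.25 rad).
It fails at once if the robot touches the gauge stand (contact force between any of the fingers, the arm and gauge_stand above 2 N).
It fails at once if the can, the jar or the bracket is moved (distance of any of can, jar, bracket from where it was at the start of the episode above 0.015 m).
It also fails if it takes over 51 s, if anything falls off the work surface, if the arm or the gripper's body presses on something with over 40 N, if the wrist force passes 120 N, or if a joint passes its speed limit or range.

## Robot

A 7-joint arm with a two-finger parallel gripper is mounted at the origin on the work surface. World frame = base frame: x ahead of the robot, y to its left, z up, the work surface at z = 0. Lengths are in mm, angles in rad, forces in N, time in s.
With the tool pointing down it reaches from about 425 to 950 mm from the base axis. Payload 16.7 kg.
Tool frame: the origin (TCP) lies midway between the tips of the shut fingers; the grasp point (between the pads) lies 19 mm behind it; z points along the fingers, y is the direction in which the jaws open and shut (so a half turn about z gives the same grasp; the last joint's range is limited). The gripper opens to 94 mm and grips with 3 to 60 N. Pads are 16 mm wide; open, the fingers measure 119 mm over their backs; the gripper's body (75 mm by 177 mm) begins 78 mm behind the grasp point.
Start: joints at [-1.421, 0.426, 0.074, 1.606, -0.034, 1.111, -0.067], TCP at [199.351, 644.851, 205.467] pointing down, gripper open.
Joint ranges: [-2.85, 2.85], [-0.5, 2.14], [-1.23, 1.37], [0.21, 2.46], [-1.02, 4.16], [0.16, 2.05], [-2.73, 2.73]. Speed limits (rad/s): [1.89, 1.89, 2.39, 2.39, 3.01, 3.01, 3.01].

## Interface

Orientations are given as a unit quaternion [w, x, y, z].
In Python, from plant import arm, optics gives the robot as it stands.
- The arm moves only by the tool move_arm, never from a script. Its argument "plan" is a list of rows, each an object of numbers: "tx", "ty", "tz": the shift along the tool's x, y, z in mm; "yaw": the turn about the tool's z in degrees. In form: [{"tx": .., "ty": .., "tz": .., "yaw": ..}, ...]. A call has 1 to 12 rows; each row shifts and turns the commanded pose from where the row before left it, along the tool's axes as they then stand; what a row does not reach is not made up. A row lasts 1/12 s, in which the tool goes at most 41.7 mm and 7.16 degrees, less where a joint would pass 70% of its speed; a pose out of reach is approached as far as the arm can. A call with a gripper value outside its range is refused whole. "grip" is the opening, from 0 (shut) to 1 (fully open), set as the call begins (left out, the last holds). The fingers move at their own pace and stop on an object; the grip force is fixed at half the most. Time passes only in rows, so rows that do not move let the fingers close. It gives the time, the measured TCP pose, the force and the opening at its end, in the units of the state.
- arm.read_state(): the state, without advancing time (a new reading comes with each control period).
- optics.get_image(name): name is "scene" or "top"; returns a dict with "img" (480x640x3 uint8, blue, green, red), "depth" (480x640 float32, mm along the optical axis (not along the pixel's ray), 0 where there is no reading), "intrinsics" (3x3 intrinsics, pixels), "view" (4x4, takes a point from world to camera coordinates). Camera axes: x right, y up, looking along -z (the intrinsics and any distortion apply to the point x, -y, -z); pixel columns grow to the right and rows downward; lengths in mm; the calibration is good to about 2 mm. A picture is of the moment at which its call begins.
- arm.close_job(): hands the job in, once; it reports no verdict.
The state is a dict: "t": time; "qpos": joint angles; "dq": joint speeds; "effort": joint torques, N m; "ee_pos": TCP position; "ee_rot": TCP orientation; "wrist_force": force on the tool from outside, world axes, zero at the start; "moment": the same for the moment, N m; "finger_gap": finger opening in mm.
Only numpy, scipy, OpenCV 4.12 (cv2) and the standard library are available. Lean on these libraries where they do the work, as an engineer would, in place of code of your own. Each camera call takes 0.05 s, during which the arm holds its last target. There are 200 camera calls.

## Working session

There is one attempt and no reset: what is moved stays moved. The work goes in short steps, Python scripts to look and compute and a tool call to move; the robot and the scene stay as the last step left them, time stands still between calls to the robot, and variables do not carry over. Pictures are saved under pics/ and viewed, about 8 in all and at most 12, crops included, and the job is handed in when it is done.

Besides the shell and the picture viewer there is one more tool, called after "Emit:" as a command line: name --argument value ..., lists and objects as JSON in quotes. move_arm: Moves the arm, as the interface text tells. Its arguments: {"type":"object","properties":{"plan":{"type":"array","items":{"type":"object","properties":{"tx":{"type":"number"},"ty":{"type":"number"},"tz":{"type":"number"},"yaw":{"type":"number"}}}},"grip":{"type":"number"}},"required":["plan"]}

```bash
mkdir -p pics; ls; cat > h.py <<'E'
import numpy as np, cv2, pickle
from plant import arm, optics
def grab(n,tag):
    d=optics.get_image(n); pickle.dump(d,open(f'{tag}.pkl','wb')); cv2.imwrite(f'pics/{tag}.png',d['img']); return d
def world(d):
    K=d['intrinsics'];z=d['depth'].astype(float);v,u=np.mgrid[:480,:640]
    x=(u-K[0,2])/K[0,0]*z;y=(v-K[1,2])/K[1,1]*z
    p=np.stack([x,-y,-z,np.ones_like(z)],-1)
    return (p@np.linalg.inv(d['view']).T)[...,:3]
def load(tag): return pickle.load(open(f'{tag}.pkl','rb'))
E
python3 - <<'E'
from h import *
for n in('scene','top'):
    d=grab(n,n+'0');print(d['intrinsics'],d['view'],d.keys())
print(arm.read_state())
E
```

```text
pics
[[461.43348183   0.         315.30766022]
 [  0.         461.43348183 246.21223313]
 [  0.           0.           1.        ]] [[ 9.99428053e-01  2.57948383e-02  2.18676223e-02 -5.86213521e+02]
 [-3.34539356e-02  6.59712776e-01  7.50772860e-01 -4.00922568e+01]
 [ 4.93971474e-03 -7.51075016e-01  6.60198394e-01 -8.68942804e+02]
 [ 0.00000000e+00  0.00000000e+00  0.00000000e+00  1.00000000e+00]] dict_keys(['img', 'depth', 'intrinsics', 'view'])
[[514.40746572   0.         327.61580202]
 [  0.         514.40746572 236.88036717]
 [  0.           0.           1.        ]] [[ 7.76295502e-02 -9.96961417e-01 -6.44870167e-03  1.47972089e+01]
 [ 9.74899793e-01  7.45546977e-02  2.09790351e-01 -5.96328716e+02]
 [-2.08672104e-01 -2.25727685e-02  9.77725127e-01 -8.43068945e+02]
 [ 0.00000000e+00  0.00000000e+00  0.00000000e+00  1.00000000e+00]] dict_keys(['img', 'depth', 'intrinsics', 'view'])
{'t': 0.1, 'qpos': array([-1.42047278,  0.42668987,  0.07385686,  1.60652898, -0.03412724,
        1.11084555, -0.06709019]), 'dq': array([ 0.00015293, -0.00346644, -0.0007466 , -0.00045179, -0.0001715 ,
       -0.00044629, -0.00066028]), 'effort': array([ 8.42809794e-03, -9.37460017e+01,  3.67811970e+00, -4.55034471e+01,
       -4.83366265e-02,  1.67911488e-02,  1.52023802e-05]), 'ee_pos': array([199.26274454, 644.48959702, 204.83834316]), 'ee_rot': array([-5.89451354e-05,  1.49369167e-01,  9.88781313e-01, -6.03334014e-04]), 'wrist_force': array([-0.0541867 ,  0.01958244,  0.41445264]), 'moment': array([-0.08788939,  0.01180318,  0.04360195]), 'finger_gap': 94.13011010701176}
```

View pics/scene0.png

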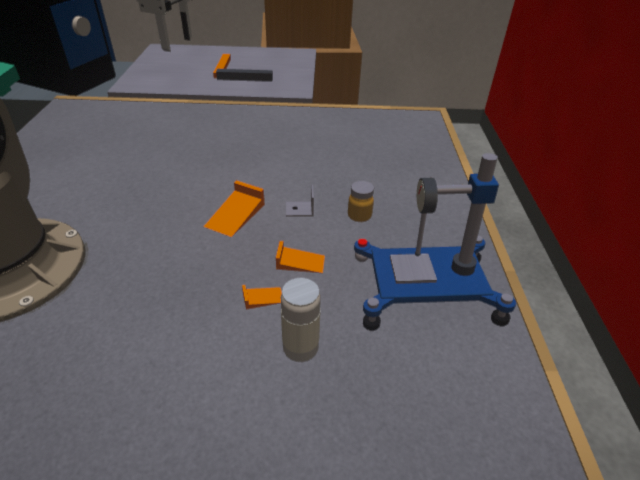

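View pics/top0.png

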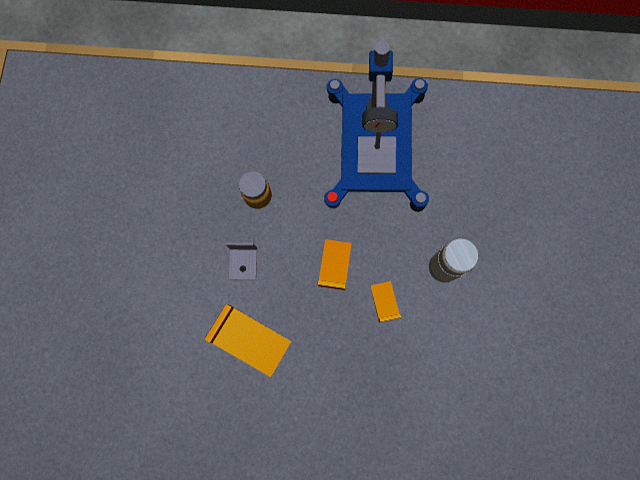

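The scene and top views show three orange wedges. The middle one, around (335,264) in top, looks like the 90x50 one. The red cap is at (332,197), the bracket at (243,263), the jar at (254,188) and the can at (455,258). Next I'll measure them.

```bash
python3 - <<'E'
from h import *
for n in('top0','scene0'):
    d=load(n);W=world(d);img=d['img'];hsv=cv2.cvtColor(img,cv2.COLOR_BGR2HSV)
    def comps(lo,hi,name,amin):
        m=cv2.inRange(hsv,lo,hi);k,l,s,c=cv2.connectedComponentsWithStats(m)
        for i in range(1,k):
            if s[i,4]<amin: continue
            P=W[(l==i)&(d['depth']>0)]
            if len(P)<5 or abs(P[:,2].mean())>150: continue
            print(n,name,c[i].round(1),s[i,4],'mean',P.mean(0).round(1),'z',np.percentile(P[:,2],[2,98]).round(1),'rect',cv2.minAreaRect(P[:,:2].astype(np.float32)))
            if name=='orange':print(cv2.boxPoints(cv2.minAreaRect(P[:,:2].astype(np.float32))).round(1).tolist())
    comps((8,150,120),(18,255,255),'orange',150)
    comps((0,170,120),(4,255,255),'red',20)
    comps((100,150,60),(125,255,255),'blue',500)
d=load('top0');W=world(d)
for u,v in[(332,197),(334,87),(420,87),(420,199),(254,184),(460,256),(243,263),(376,120),(200,200),(400,350)]:print((u,v),W[v,u].round(1))
E
```

```text
top0 orange [334.9 260. ] 980 mean [562.8  45.1   7.2] z [-0.8 16.2] rect ((557.8303833007812, 45.262306213378906), (50.01997375488281, 86.14564514160156), 85.92855072021484)
[[513.0999755859375, 23.399999618530273], [599.0, 17.299999237060547], [602.5999755859375, 67.19999694824219], [516.5999755859375, 73.30000305175781]]
top0 red [332.  196.9] 68 mean [672.   58.9  46.5] z [43.1 49.6] rect ((672.203857421875, 58.85593795776367), (15.604568481445312, 14.64438247680664), 4.356512069702148)
top0 blue [375.9 144.4] 4997 mean [779.5 -14.6  49.3] z [39.3 56.9] rect ((796.6102905273438, -19.98285675048828), (268.1068115234375, 200.215087890625), 3.014648675918579)
scene0 orange [232.7 213. ] 1358 mean [403.6 179.5   9.6] z [-0.9 20.7] rect ((397.5541076660156, 184.48179626464844), (120.39838409423828, 89.92867279052734), 65.28144073486328)
[[331.5, 148.60000610351562], [413.20001220703125, 111.0], [463.6000061035156, 220.39999389648438], [381.8999938964844, 258.0]]
scene0 orange [299.9 258.7] 861 mean [555.5  42.4   8.9] z [-0.7 29.7] rect ((553.29833984375, 45.31781768798828), (57.49041
[... 476 characters left out ...]
.0999755859375, -17.0]]
scene0 red [362.1 241.4] 37 mean [673.   56.2  46.1] z [44.7 48.1] rect ((672.9376831054688, 56.73141098022461), (16.621870040893555, 11.508644104003906), 86.26467895507812)
scene0 blue [428.6 277.7] 3900 mean [783.4 -37.1  49.4] z [39.2 55.6] rect ((787.6373291015625, -21.740280151367188), (247.7493896484375, 183.3533172607422), 2.838460683822632)
(332, 197) [671.6  58.8  47.3]
(334, 87) [885.9  71.3  55.2]
(420, 87) [893.6 -90.   63.1]
(420, 199) [ 677.7 -100.    54.8]
(254, 184) [676.9 198.4  75.1]
(460, 256) [ 563.4 -155.6  133. ]
(243, 263) [544.7 215.5   2.6]
(376, 120) [744.7  -2.  225.4]
(200, 200) [6.604e+02 3.121e+02 1.000e-01]
(400, 350) [409.1 -84.3  -1.8]
```

Emit:
move_arm --plan '[{"yaw": -4.4}, {"yaw": -4.4}, {"yaw": -4.4}, {"tx": -14, "ty": -25}, {"tx": -14, "ty": -25}, {"tx": -14, "ty": -25}, {"tx": -14, "ty": -25}, {"tx": -14, "ty": -25}, {"tx": -14, "ty": -25}, {"tx": -14, "ty": -25}, {"tx": -14, "ty": -25}, {"tx": -14, "ty": -25}]' --grip 0.2

```text
validation failed for argument at $.pl...
```

Emit:
move_arm --plan '[{"tx": -14, "ty": -25}, {"tx": -14, "ty": -25}, {"tx": -14, "ty": -25}, {"tx": -14, "ty": -25}, {"tx": -14, "ty": -25}, {"tx": -14, "ty": -25}, {"tx": -14, "ty": -25}, {"tx": -14, "ty": -25}, {"tx": -14, "ty": -25}, {"tx": -14, "ty": -25}, {"tx": -14, "ty": -25}, {"tx": -14, "ty": -25}]'

```text
validation failed for argument at $.pl...
```

Emit:
move_arm --plan '[{"tx": 0, "ty": 0, "tz": 0, "yaw": -4.4}, {"tx": 0, "ty": 0, "tz": 0, "yaw": -4.4}, {"tx": 0, "ty": 0, "tz": 0, "yaw": -4.4}, {"tx": -14, "ty": -25, "tz": 0, "yaw": 0}, {"tx": -14, "ty": -25, "tz": 0, "yaw": 0}, {"tx": -14, "ty": -25, "tz": 0, "yaw": 0}, {"tx": -14, "ty": -25, "tz": 0, "yaw": 0}, {"tx": -14, "ty": -25, "tz": 0, "yaw": 0}, {"tx": -14, "ty": -25, "tz": 0, "yaw": 0}, {"tx": -14, "ty": -25, "tz": 0, "yaw": 0}, {"tx": -14, "ty": -25, "tz": 0, "yaw": 0}, {"tx": -14, "ty": -25, "tz": 0, "yaw": 0}]' --grip 0.2

```text
t: 1.1
ee_pos: [309.7, 410.1, 205.3]
ee_rot: [-0.0, 0.035, 0.999, -0.0]
wrist_force: [0.8, -0.0, 0.9]
finger_gap: 19.8
```

Emit:
move_arm --plan '[{"tx": -16, "ty": -28, "tz": 0, "yaw": 0}, {"tx": -16, "ty": -28, "tz": 0, "yaw": 0}, {"tx": -16, "ty": -28, "tz": 0, "yaw": 0}, {"tx": -16, "ty": -28, "tz": 0, "yaw": 0}, {"tx": -16, "ty": -28, "tz": 0, "yaw": 0}, {"tx": -16, "ty": -28, "tz": 0, "yaw": 0}, {"tx": -16, "ty": -28, "tz": 0, "yaw": 0}, {"tx": -16, "ty": -28, "tz": 0, "yaw": 0}, {"tx": -16, "ty": -28, "tz": 0, "yaw": 0}, {"tx": -16, "ty": -28, "tz": 0, "yaw": 0}, {"tx": -16, "ty": -28, "tz": 0, "yaw": 0}, {"tx": 0, "ty": 0, "tz": 0, "yaw": 0}]'

```text
t: 2.1
ee_pos: [465.4, 86.8, 205.6]
ee_rot: [0.0, 0.038, 0.999, -0.0]
wrist_force: [-2.4, -0.6, -0.6]
finger_gap: 19.0
```

Emit:
move_arm --plan '[{"tx": -9, "ty": -17, "tz": 0, "yaw": 0}, {"tx": -9, "ty": -17, "tz": 0, "yaw": 0}, {"tx": 0, "ty": 0, "tz": 20, "yaw": 0}, {"tx": 0, "ty": 0, "tz": 25, "yaw": 0}, {"tx": 0, "ty": 0, "tz": 25, "yaw": 0}, {"tx": 0, "ty": 0, "tz": 25, "yaw": 0}, {"tx": 0, "ty": 0, "tz": 25, "yaw": 0}, {"tx": 0, "ty": 0, "tz": 25, "yaw": 0}, {"tx": 0, "ty": 0, "tz": 20, "yaw": 0}, {"tx": 0, "ty": 0, "tz": 10, "yaw": 0}, {"tx": 0, "ty": 0, "tz": 10, "yaw": 0}, {"tx": 0, "ty": 0, "tz": 0, "yaw": 0}]'

```text
t: 3.1
ee_pos: [478.6, 56.8, 19.3]
ee_rot: [-0.001, 0.035, 0.999, -0.0]
wrist_force: [-0.9, -0.7, -0.2]
finger_gap: 18.8
```

```bash
python3 - <<'E'
from h import *
d=grab('scene','s1');c=d['img'][160:360,210:470];cv2.imwrite('pics/s1c.png',cv2.resize(c,None,fx=3,fy=3,interpolation=3))
s=arm.read_state();print(s['t'],s['ee_pos'],s['ee_rot'],s['wrist_force'])
E
```

```text
3.15 [479.09484692  56.88186556  20.3290058 ] [-3.76735251e-04  3.47881420e-02  9.99394622e-01 -1.83563519e-04] [-0.12195186 -0.05582039 -0.62406059]
```

View pics/s1c.png

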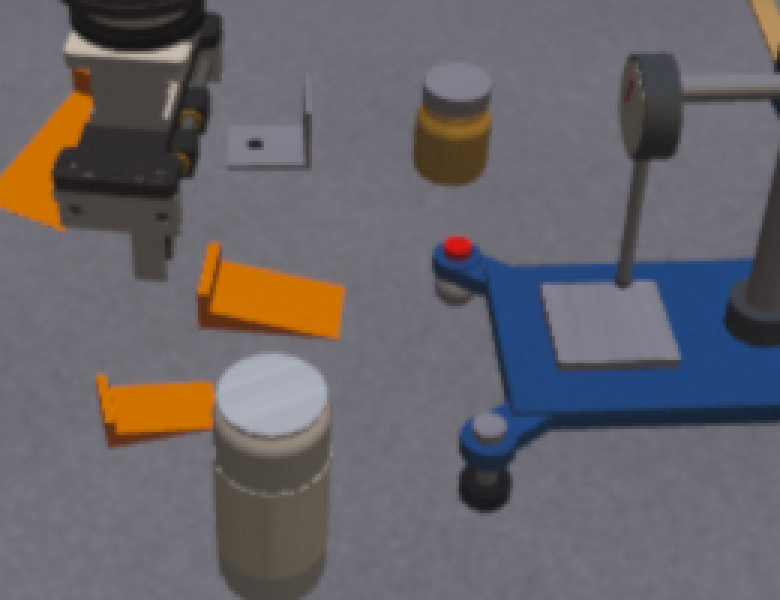

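The crop shows both fingers just behind the upstand (fingertips near (150,275), upstand near (207,285)) with a clear path to the red-capped foot at (458,250). I'll centre, lower and push while turning.

Emit:
move_arm --plan '[{"tx": 0, "ty": -6, "tz": 0, "yaw": 0}, {"tx": 0, "ty": 0, "tz": 6, "yaw": 0}, {"tx": 0, "ty": 0, "tz": 5, "yaw": 0}, {"tx": 0, "ty": 0, "tz": 0, "yaw": 0}, {"tx": -5, "ty": 0, "tz": 0, "yaw": 0}, {"tx": -5, "ty": 0, "tz": 0, "yaw": 0}, {"tx": -5, "ty": 0, "tz": 0, "yaw": 0}, {"tx": -4, "ty": 0, "tz": 0, "yaw": 0}, {"tx": -3, "ty": 0, "tz": 0, "yaw": 0}, {"tx": -2, "ty": 0, "tz": 0, "yaw": 0}, {"tx": -2, "ty": 0, "tz": 0, "yaw": 0}, {"tx": 0, "ty": 0, "tz": 0, "yaw": 0}]'

```text
t: 4.15
ee_pos: [505.0, 49.1, 9.5]
ee_rot: [0.0, 0.035, 0.999, -0.0]
wrist_force: [-0.4, 0.4, 0.4]
finger_gap: 18.7
```

Emit:
move_arm --plan '[{"tx": -4, "ty": -0.7, "tz": 0, "yaw": -0.8}, {"tx": -4, "ty": -0.7, "tz": 0, "yaw": -0.8}, {"tx": -4, "ty": -0.7, "tz": 0, "yaw": -0.8}, {"tx": -4, "ty": -0.7, "tz": 0, "yaw": -0.8}, {"tx": -4, "ty": -0.7, "tz": 0, "yaw": -0.8}, {"tx": -4, "ty": -0.7, "tz": 0, "yaw": -0.8}, {"tx": -4, "ty": -0.7, "tz": 0, "yaw": -0.8}, {"tx": -4, "ty": -0.7, "tz": 0, "yaw": -0.8}, {"tx": -4, "ty": -0.7, "tz": 0, "yaw": -0.8}, {"tx": -4, "ty": -0.7, "tz": 0, "yaw": -0.8}, {"tx": -4, "ty": -0.7, "tz": 0, "yaw": -0.8}, {"tx": 0, "ty": 0, "tz": 0, "yaw": 0}]'

```text
t: 5.15
ee_pos: [549.8, 41.4, 9.5]
ee_rot: [0.0, -0.043, 0.999, -0.0]
wrist_force: [-0.2, -0.6, -0.4]
finger_gap: 18.4
```

```bash
cat > meas.py <<'E'
from h import *; import sys
# wedge outline from 'scene' view, points in box around expected wedge
def wedge(tag):
    d=grab('scene',tag);W=world(d);hsv=cv2.cvtColor(d['img'],cv2.COLOR_BGR2HSV)
    m=cv2.inRange(hsv,(8,150,90),(18,255,255));k,l,s,c=cv2.connectedComponentsWithStats(m)
    for i in range(1,k):
        P=W[(l==i)&(d['depth']>0)]
        if s[i,4]<100 or not(540<np.median(P[:,0])<720 and -20<np.median(P[:,1])<120): continue
        b=cv2.boxPoints(cv2.minAreaRect(P[(P[:,2]<18)][:,:2].astype(np.float32)));print(c[i].round(),s[i,4],b.round(1).tolist(),P.mean(0).round(1),'z98',np.percentile(P[:,2],98).round(1))
    s=arm.read_state();x=2*np.degrees(np.arctan2(s['ee_rot'][2],s['ee_rot'][1]))-180
    print('t',s['t'],s['ee_pos'].round(1),'heading',x.round(1),'F',s['wrist_force'].round(1))
    c=d['img'][200:320,230:390];cv2.imwrite(f'pics/{tag}c.png',cv2.resize(c,None,fx=5,fy=5,interpolation=3))
wedge(sys.argv[1])
E
python3 meas.py s2
```

```text
[325. 261.] 901 [[564.2000122070312, 12.899999618530273], [649.0, 6.099999904632568], [654.5, 74.80000305175781], [569.7999877929688, 81.5999984741211]] [603.5  38.4   9. ] z98 30.6
t 5.2 [549.4  41.5   9.5] heading 4.8 F [-0.6 -0.4 -0.2]
```

View pics/s2c.png

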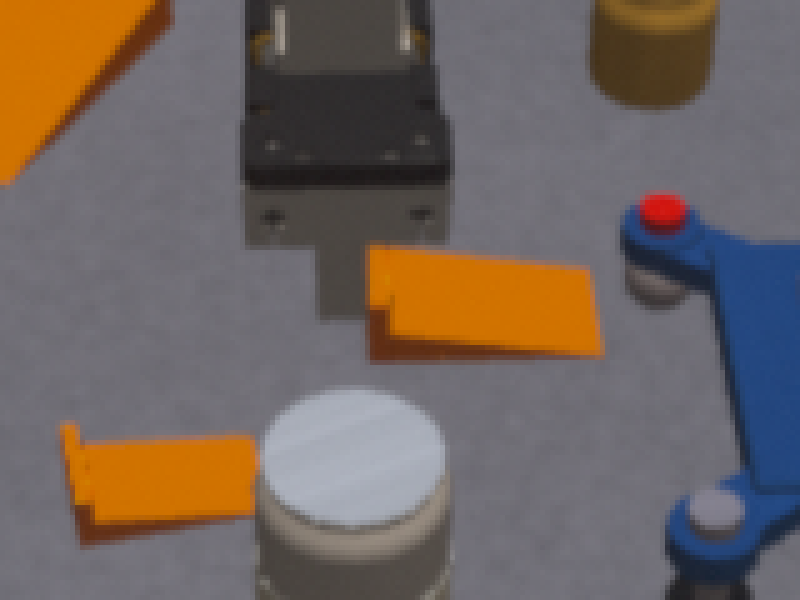

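The crop shows the fingers on the upstand and the wedge turned to face the foot. Its thin-edge corners are at crop pixels (604,355) and (592,268), and the near thick bottom corner is at (370,361). I'll intersect those rays with the bench.

```bash
cat >> h.py <<'E'
def ray(d,u,v,z):
    K=d['intrinsics'];T=np.linalg.inv(d['view']);r=T[:3,:3]@np.array([(u-K[0,2])/K[0,0],-(v-K[1,2])/K[1,1],-1]);o=T[:3,3]
    return o+r*(z-o[2])/r[2]
E
python3 - <<'E'
from h import *
d=load('s2')
for n,u,v,z in[('thin near',605,355,0),('thin far',592,268,0),('thick near',370,361,0),('upst far top',369,245,30)]:
    print(n,ray(d,230+u/5-.4,200+v/5-.4,z).round(1))
for u,v in[(644+16,298),]:print('foot',ray(d,230+u/5-.4,200+v/5-.4,3).round(1))
E
```

```text
thin near [653.5  23.2   0. ]
thin far [649.9  72.6   0. ]
thick near [563.9  15.6   0. ]
upst far top [561.9  48.2  30. ]
foot [675.8  53.1   3. ]
```

Emit:
move_arm --plan '[{"tx": -2.5, "ty": -0.4, "tz": 0, "yaw": -0.7}, {"tx": -2.5, "ty": -0.4, "tz": 0, "yaw": -0.7}, {"tx": -2.5, "ty": -0.4, "tz": 0, "yaw": -0.7}, {"tx": -2.5, "ty": -0.4, "tz": 0, "yaw": -0.7}, {"tx": -2.5, "ty": -0.4, "tz": 0, "yaw": -0.7}, {"tx": -2.5, "ty": -0.4, "tz": 0, "yaw": -0.7}, {"tx": -2.5, "ty": -0.4, "tz": 0, "yaw": -0.7}, {"tx": -2.5, "ty": -0.4, "tz": 0, "yaw": -0.7}, {"tx": 0, "ty": 0, "tz": 0, "yaw": 0}]'

```text
t: 5.95
ee_pos: [569.6, 40.9, 9.5]
ee_rot: [0.0, -0.091, 0.996, -0.0]
wrist_force: [0.0, -0.0, -0.6]
finger_gap: 18.6
```

```bash
python3 meas.py s3
```

```text
[335. 260.] 831 [[575.7999877929688, 73.5], [587.7000122070312, 12.899999618530273], [674.4000244140625, 30.0], [662.4000244140625, 90.5999984741211]] [623.5  42.2   9.1] z98 30.2
t 6.0 [569.3  40.9   9.5] heading 10.4 F [-0.3  0.7 -0.2]
```

View pics/s3c.png

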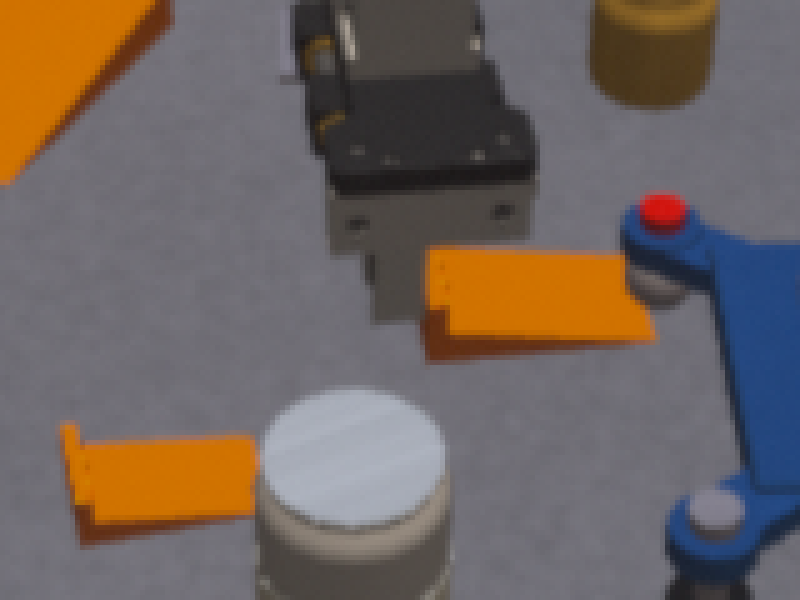

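The crop shows the thin edge just at the foot. The near thin corner is at (656,340), the near thick corner at (427,361), and the ball foot is centred around (658,285).

```bash
python3 - <<'E'
from h import *
d=load('s3')
R=lambda u,v,z:ray(d,230+u/5-.4,200+v/5-.4,z)
a=R(656,340,0);b=R(427,361,0);print(a,b)
t=np.arctan2(*(a-b)[[1,0]]);h=np.array([np.cos(t),np.sin(t)]);n=np.array([-h[1],h[0]])
P=(a[:2]+b[:2]-90*h)/2+25*n;P=b[:2]+25*n;print(np.degrees(t),'face mid',P,'thin mid',a[:2]+25*n)
for f in[(673.5,57),(675.8,53.1),(658,305)]:
    if f[0]==658:f=R(658,306,4)[:2]
    q=np.array(f)-P;print(f,q@h-90,q@n)
E
```

```text
[673.50240375  32.39859764   0.        ] [585.53397687  16.61877003   0.        ]
10.169593763757774 face mid [581.11991653  41.22600619] thin mid [669.08834341  57.00583379]
(673.5, 57) 3.7138356272615596 -0.7846748764253256
(675.8, 53.1) 5.289107940338084 -5.029497268428823
[674.65613797  47.37258411] 3.1519702462860693 -10.4649692448846
```

Emit:
move_arm --plan '[{"tx": -2, "ty": 0, "tz": 0, "yaw": 0}, {"tx": -2, "ty": 0, "tz": 0, "yaw": 0}, {"tx": -2, "ty": 0, "tz": 0, "yaw": 0}, {"tx": -2, "ty": 0, "tz": 0, "yaw": 0}, {"tx": -2, "ty": 0, "tz": 0, "yaw": 0}, {"tx": -2, "ty": 0, "tz": 0, "yaw": 0}, {"tx": -2, "ty": 0, "tz": 0, "yaw": 0}, {"tx": -2, "ty": 0, "tz": 0, "yaw": 0}, {"tx": -2, "ty": 0, "tz": 0, "yaw": 0}, {"tx": -2, "ty": 0, "tz": 0, "yaw": 0}]'

```text
t: 6.83
ee_pos: [586.5, 44.0, 9.2]
ee_rot: [-0.002, -0.091, 0.996, -0.0]
wrist_force: [-12.8, -2.3, 10.5]
finger_gap: 19.4
```

Emit:
move_arm --plan '[{"tx": -2, "ty": 0, "tz": 0, "yaw": 0}, {"tx": -2, "ty": 0, "tz": 0, "yaw": 0}, {"tx": -2, "ty": 0, "tz": 0, "yaw": 0}, {"tx": -2, "ty": 0, "tz": 0, "yaw": 0}, {"tx": -2, "ty": 0, "tz": 0, "yaw": 0}, {"tx": -2, "ty": 0, "tz": 0, "yaw": 0}, {"tx": -2, "ty": 0, "tz": 0, "yaw": 0}]'

```text
t: 7.42
ee_pos: [600.6, 46.7, 9.2]
ee_rot: [-0.002, -0.091, 0.996, -0.0]
wrist_force: [-10.2, -2.1, 8.4]
finger_gap: 18.7
```

```bash
python3 meas.py s4
```

```text
[348. 259.] 656 [[617.0, 19.0], [695.0999755859375, 12.300000190734863], [701.2000122070312, 83.0999984741211], [623.0999755859375, 89.80000305175781]] [649.5  43.5  10.1] z98 30.2
t 7.4667 [601.3  46.8   9.2] heading 10.4 F [-5.7 -0.9  0.2]
```

View pics/s4c.png

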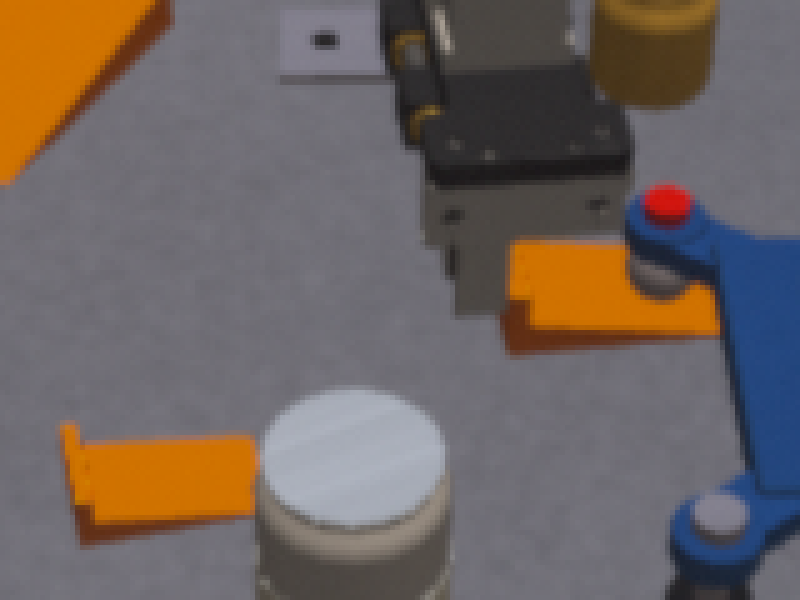

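The cap has risen (from row 213 to 205) and the foot sits well centred on the ramp. The finger carrier looks close to the ear, so I'll check clearance from depth before pushing on.

```bash
python3 - <<'E'
from h import *
d=load('s4');W=world(d)
for u,v in[(445,190),(445,225),(445,236),(610,190),(610,225),(618,232),(480,300),(500,250),(480,265),(600,100),(600,160),(575,220),(668,205),(640,235)]:
    print((u,v),W[200+v//5,230+u//5].round(1))
m=(W[...,0]>560)&(W[...,0]<640)&(W[...,1]>-60)&(W[...,1]<150)&(W[...,2]>32)&(W[...,2]<300)
P=W[m]
for z in range(30,180,10):
    Q=P[(P[:,2]>=z)&(P[:,2]<z+10)]
    if len(Q):print(z,len(Q),Q.min(0).round(0),Q.max(0).round(0))
E
```

```text
(445, 190) [590.7 -43.9 136. ]
(445, 225) [591.1 -36.2 114.2]
(445, 236) [591.2 -39.5 112.7]
(610, 190) [644.7 -33.5 129.4]
(610, 225) [646.4 -26.8 108.5]
(618, 232) [648.3 -27.2 106.6]
(480, 300) [605.5  25.5  23.4]
(500, 250) [612.   25.5  48.9]
(480, 265) [604.9  25.   41.6]
(600, 100) [640.8  -9.9 148.2]
(600, 160) [640.2 -36.5 144.5]
(575, 220) [634.3 -30.2 113.2]
(668, 205) [674.3  53.3  49.8]
(640, 235) [665.   43.5  42.9]
30 35 [596.  21.  32.] [615.  33.  40.]
40 43 [595.  22.  40.] [616.  32.  50.]
50 13 [597.  22.  50.] [616.  26.  53.]
100 65 [562. -39. 106.] [640. 113. 110.]
110 210 [561. -41. 110.] [639. 115. 120.]
120 312 [561. -43. 120.] [640. 114. 130.]
130 181 [560. -47. 130.] [640. 112. 140.]
140 807 [560. -47. 140.] [640. 125. 150.]
150 177 [580. -38. 150.] [631.  45. 160.]
160 131 [583.   1. 160.] [629.  26. 170.]
170 124 [587.  -1. 170.] [629.  15. 180.]
```

The body's underside is at 106 mm, well above the ear at 50 mm, and the fingers stay about 30 mm short of it. I'll carry on in small steps.

Emit:
move_arm --plan '[{"tx": -1.5, "ty": 0, "tz": 0, "yaw": 0}, {"tx": -1.5, "ty": 0, "tz": 0, "yaw": 0}, {"tx": -1.5, "ty": 0, "tz": 0, "yaw": 0}, {"tx": -1.5, "ty": 0, "tz": 0, "yaw": 0}, {"tx": -1.5, "ty": 0, "tz": 0, "yaw": 0}, {"tx": -1, "ty": 0, "tz": 0, "yaw": 0}, {"tx": -1, "ty": 0, "tz": 0, "yaw": 0}]'

```text
t: 8.05
ee_pos: [610.4, 48.5, 9.2]
ee_rot: [-0.001, -0.091, 0.996, -0.0]
wrist_force: [-8.0, -1.7, 6.3]
finger_gap: 19.0
```

Emit:
move_arm --plan '[{"tx": -1, "ty": 0, "tz": 0, "yaw": 0}, {"tx": -1, "ty": 0, "tz": 0, "yaw": 0}]'

```text
t: 8.22
ee_pos: [612.4, 48.8, 9.2]
ee_rot: [-0.001, -0.091, 0.996, -0.0]
wrist_force: [-8.4, -0.8, 5.2]
finger_gap: 19.1
```

Emit:
move_arm --plan '[{"tx": -1, "ty": 0, "tz": 0, "yaw": 0}, {"tx": -0.5, "ty": 0, "tz": 0, "yaw": 0}]'

```text
t: 8.38
ee_pos: [614.0, 49.2, 9.2]
ee_rot: [-0.001, -0.091, 0.996, -0.0]
wrist_force: [-8.3, -0.5, 4.0]
finger_gap: 18.9
```

Emit:
move_arm --plan '[{"tx": -1, "ty": 0, "tz": 0, "yaw": 0}, {"tx": 0, "ty": 0, "tz": 0, "yaw": 0}]'

```text
t: 8.55
ee_pos: [615.2, 49.4, 9.2]
ee_rot: [-0.001, -0.091, 0.996, -0.0]
wrist_force: [-5.9, -1.7, 3.5]
finger_gap: 19.0
```

Emit:
move_arm --plan '[{"tx": -1, "ty": 0, "tz": 0, "yaw": 0}, {"tx": 0, "ty": 0, "tz": 0, "yaw": 0}]'

```text
t: 8.72
ee_pos: [616.1, 49.5, 9.2]
ee_rot: [-0.001, -0.091, 0.996, -0.0]
wrist_force: [-6.5, -1.3, 2.3]
finger_gap: 18.7
```

```bash
python3 meas.py s5; python3 - <<'E'
from h import *
for n in('s3','s4','s5'):
    d=load(n);W=world(d);hsv=cv2.cvtColor(d['img'],cv2.COLOR_BGR2HSV)
    m=cv2.inRange(hsv,(0,170,120),(4,255,255))>0;m[:, 500:]=0;m[:230]=0;m[260:]=0;v,u=np.nonzero(m)
    print(n,'cap px',u.mean(),v.mean(),W[m].mean(0))
E
```

```text
[353. 259.] 512 [[621.7999877929688, 72.9000015258789], [632.5, 20.899999618530273], [701.5, 35.20000076293945], [690.7999877929688, 87.0999984741211]] [658.7  42.4  12.2] z98 35.2
t 8.7667 [616.1  49.5   9.2] heading 10.4 F [-5.3 -0.4  3.2]
s3 cap px 362.05405405405406 241.43243243243242 [673.08580796  56.70570602  45.69826344]
s4 cap px 363.13157894736844 239.81578947368422 [672.33241134  38.22942894  65.63780727]
s5 cap px 365.5 239.5 [676.87553231  39.4029856   65.41118975]
```

Emit:
move_arm --plan '[{"tx": -1, "ty": 0, "tz": 0, "yaw": 0}, {"tx": 0, "ty": 0, "tz": 0, "yaw": 0}]'

```text
t: 8.93
ee_pos: [617.1, 49.7, 9.2]
ee_rot: [-0.001, -0.091, 0.996, -0.0]
wrist_force: [-6.1, -1.4, 2.7]
finger_gap: 18.6
```

Emit:
move_arm --plan '[{"tx": -1, "ty": 0, "tz": 0, "yaw": 0}, {"tx": 0, "ty": 0, "tz": 0, "yaw": 0}]'

```text
t: 9.1
ee_pos: [617.5, 49.8, 9.2]
ee_rot: [-0.002, -0.091, 0.996, -0.0]
wrist_force: [-9.9, -1.8, 7.6]
finger_gap: 18.7
```

Emit:
move_arm --plan '[{"tx": -1, "ty": 0, "tz": 0, "yaw": 0}, {"tx": 0, "ty": 0, "tz": 0, "yaw": 0}]'

```text
t: 9.27
ee_pos: [617.7, 49.8, 9.2]
ee_rot: [-0.002, -0.091, 0.996, -0.0]
wrist_force: [-14.1, -1.7, 12.6]
finger_gap: 18.9
```

Emit:
move_arm --plan '[{"tx": -1, "ty": 0, "tz": 0, "yaw": 0}, {"tx": 0, "ty": 0, "tz": 0, "yaw": 0}]'

```text
t: 9.43
ee_pos: [618.0, 49.9, 9.1]
ee_rot: [-0.003, -0.091, 0.996, 0.0]
wrist_force: [-19.1, -3.3, 16.0]
finger_gap: 18.5
```

Emit:
move_arm --plan '[{"tx": 3, "ty": 0, "tz": 0, "yaw": 0}, {"tx": 5, "ty": 0, "tz": 0, "yaw": 0}, {"tx": 10, "ty": 0, "tz": 0, "yaw": 0}, {"tx": 15, "ty": 0, "tz": 0, "yaw": 0}, {"tx": 15, "ty": 0, "tz": 0, "yaw": 0}, {"tx": 15, "ty": 0, "tz": 0, "yaw": 0}, {"tx": 15, "ty": 0, "tz": 0, "yaw": 0}, {"tx": 15, "ty": 0, "tz": -15, "yaw": 0}, {"tx": 0, "ty": 0, "tz": -25, "yaw": 0}, {"tx": 0, "ty": 0, "tz": -30, "yaw": 0}, {"tx": 0, "ty": 0, "tz": -30, "yaw": 0}, {"tx": 0, "ty": 0, "tz": 0, "yaw": 0}]'

```text
t: 10.43
ee_pos: [531.7, 33.8, 114.4]
ee_rot: [0.003, -0.091, 0.996, 0.001]
wrist_force: [1.5, 0.5, 0.9]
finger_gap: 18.9
```

```bash
python3 meas.py s6; python3 - <<'E'
from h import *
d=load('s6');cv2.imwrite('pics/s6b.png',cv2.resize(d['img'][170:330,270:530],None,fx=3,fy=3,interpolation=3))
d=grab('top','t6');W=world(d);W0=world(load('top0'))
for u,v in[(332,197),(334,87),(420,87),(420,199),(254,184),(460,256)]:print((u,v),W0[v,u].round(1),W[v-1:v+2,u-1:u+2].mean((0,1)).round(1))
for n in('top0','t6'):
    d=load(n);W=world(d);m=(cv2.inRange(cv2.cvtColor(d['img'],cv2.COLOR_BGR2HSV),(100,150,60),(125,255,255))>0)&(W[...,2]>35)&(W[...,2]<65)&(W[...,0]>690)&(W[...,0]<870)&(W[...,1]>-80)&(W[...,1]<60)
    P=W[m];print(n,'plate slope',np.linalg.lstsq(np.c_[P[:,:2],np.ones(len(P))],P[:,2],rcond=None)[0])
E
```

```text
[353. 258.] 539 [[634.2999877929688, 22.899999618530273], [696.2999877929688, 19.200000762939453], [700.4000244140625, 89.5], [638.4000244140625, 93.19999694824219]] [657.2  44.9  12.7] z98 30.2
t 10.4833 [530.9  34.  112.2] heading 10.4 F [ 0.7 -0.  -0.8]
(332, 197) [671.6  58.8  47.3] [521.6  48.4 553.7]
(334, 87) [885.9  71.3  55.2] [887.1  71.4  53. ]
(420, 87) [893.6 -90.   63.1] [898.3 -91.2  54.6]
(420, 199) [ 677.7 -100.    54.8] [ 677.9 -100.2   54. ]
(254, 184) [676.9 198.4  75.1] [676.9 198.5  74.8]
(460, 256) [ 563.4 -155.6  133. ] [ 563.1 -155.3  134.6]
top0 plate slope [ 0.0429828  -0.04915874 15.2463631 ]
t6 plate slope [-6.24546605e-04 -7.34878997e-04  5.04897604e+01]
```

View pics/s6b.png

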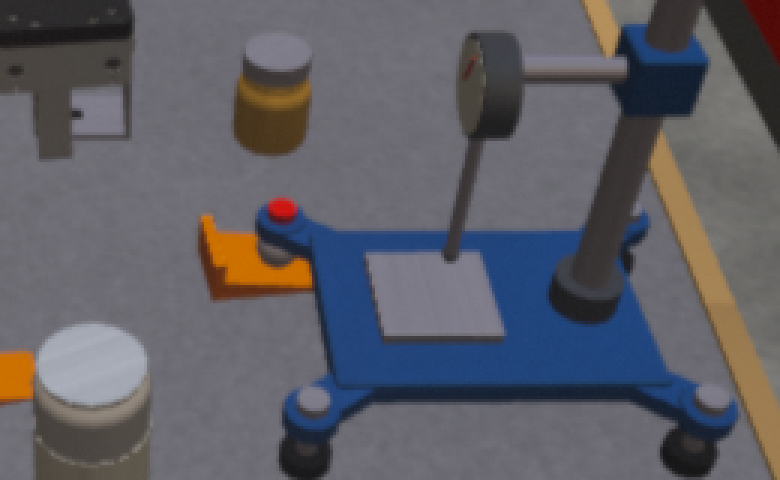

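The last picture shows the foot under the red cap (282,210) resting mid-ramp on the wedge, with the plate level (slope 0.065 → 0.001). The jar and can haven't moved and the gripper is clear, so I'm handing in.

```bash
python3 -c "
from plant import arm
print(arm.read_state()['t']);print(arm.close_job())"
```

```text
10.5333
the job is handed in; nothing more can be done
None
```

I pushed the 90 x 50 mm orange wedge along the bench with two fingertips, turning it about 14° on the way. It went thin edge first under the red-capped foot until it jammed, at about 19 N of push. I then backed the gripper off and handed the job in at about 10.5 s.

- **Stand level:** the plate's slope, measured by the top camera, fell from about 0.065 rad to 0.001 rad, against a limit of 0.008.
- **Foot on the ramp:** it was about 1–5 mm off the wedge's centre line by two estimates just before contact. A third, rougher reading gave about 10 mm. All are inside the 22 mm limit. In the last picture it rests mid-ramp.
- **Wedge:** it looks flat on the bench in the last picture.
- **Bystanders:** the jar and can read the same positions before and after, within 2 mm. I saw the bracket only in the pictures and did not re-measure it; the arm stayed well clear of it.
- **Gripper:** clear, with the wrist force back near zero.

Two things did not match what I expected. The push reached about 13 N at the foot and 6–10 N on the climb, above the 3–7 N given for climbing. The wedge also jammed about 3 mm further in than I had worked out, which is roughly what the camera calibration would explain. The force of the foot on the wedge could not be measured directly; I infer it from the jam.

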